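Point out the screw left standing and log it for rework

ROBOT

A 6-joint arm with a two-finger parallel gripper is mounted at the origin on the work surface. World frame = base frame: x ahead of the robot, y to its left, z up, the work surface at z = 0. Lengths are in mm, angles in rad, forces in N, time in s.
With the tool pointing down it reaches from about 225 to 875 mm from the base axis. Payload 3.4 kg.
Tool frame: the origin (TCP) lies between the finger pads, 19 mm behind the fingertips; this is the grasp point; z points along the fingers, y is the line along which they close (so a half turn about z gives the same grasp; the last joint's range is limited). The gripper opens to 85 mm and grips with 20 to 120 N. Pads are 22 mm wide; open, the fingers measure 114 mm over their backs; the gripper's body (76 mm by 85 mm) begins 54 mm behind the grasp point. The pads swing forward as they close: fully open they stand 13 mm farther back than shut.
Start: joints at [-0.121, 0.276, 1.505, -0, 1.361, -0.121], TCP at [575.031, -0.009, 250.028] pointing down, gripper open.
Joint ranges: [-2.89, 2.89], [-0.75, 2.08], [0.22, 2.7], [-1.18, 4.32], [0.11, 2.71], [-2.7, 2.7]. Speed limits (rad/s): [2.57, 2.57, 3.14, 3.14, 3.14, 3.14].

INTERFACE

Orientations are given as [roll, pitch, yaw] about the fixed x, y, z axes, in that order (R = Rz(yaw) Ry(pitch) Rx(roll)).
In Python, from rig import sensors, imaging, job gives the robot as it stands.
- The arm moves only by the tool step_arm, never from a script. Its argument "plan" is a list of rows, each a list of 4 numbers: the shift along the tool's x, y, z in cm, then the turn about the tool's z in rad. In form: [[tx, ty, tz, twist], ...]. A call has 1 to 10 rows; each row is the pose to reach, as a shift and turn from the pose commanded when the call began, along the tool's axes at that moment; what a row does not reach only later rows make up. A row lasts 1/12 s, in which the tool goes at most 41.7 mm and 7.16 degrees, less where a joint would pass 70% of its speed; a pose out of reach is approached as far as the arm can. A call with a gripper value outside its range is refused whole. "fingers" is the finger opening in cm, from 0 to 8.54, set as the call begins (left out, the last holds). The fingers move at their own pace and stop on an object; the grip force is fixed at half the most. Time passes only in rows, so rows that repeat a pose let the fingers close. It gives the time, the measured TCP pose, the force, the opening and the grip force at its end, in the units of the state.
- sensors.get_obs(): the state, without advancing time (a new reading comes with each control period).
- imaging.grab_frame(name): name is "scene" or "side" or "wrist"; returns the picture (384x512x3 uint8, red, green, blue); there is no depth.
- imaging.camera_model(name): a dict with "vfov" (degrees; the focal length in pixels is half the picture's height over the tangent of half this angle, whatever the lens; pixels are square), "cx", "cy" (the principal point, pixels), "distortion" ([k1, k2, p1, p2, k3] as OpenCV has them; the pictures are not rectified), "rvec" (rotation vector, rad) and "tvec" (3), from world to camera coordinates, as OpenCV has them. Camera axes: x right, y down, z forward; pixel columns grow to the right and rows downward; lengths in mm; the calibration is good to about 2 mm. A picture is of the moment at which its call begins: read the wrist's pose just before it. camera_model takes no time and is no camera call; for the wrist camera it gives the pose at the moment of the call.
- job.finish_job(): hands the job in; it is judged then, once.
The state is a dict: "clock": time; "joint_pos": joint angles; "joint_velocities": joint speeds; "joint_torque": joint torques, N m; "position": TCP position; "tool_rot": TCP orientation; "wrist_force": force on the tool from outside, world axes, zero at the start; "torque": the same for the moment, N m; "grip_width": finger opening in mm; "grasp_force": force on a finger pad.
Only numpy, scipy, OpenCV 4.12 (cv2) and the standard library are available. Lean on these libraries where they do the work, as an engineer would, in place of code of your own. Each camera call takes 0.05 s, during which the arm holds its last target. There are 200 camera calls.

TASK

One of the four corner screws of the power supply unit in the nest was left standing proud. Point at that screw for the station camera: bring the fingertips straight down to about 2 cm above its head, without touching the screw or the unit and without pointing at any of the other three, and stay there for two seconds. Then press the red rework button on the button box down and let it go, leaving the green button, the screw and everything else as they are.

Things in the scene. Friction and masses are not known exactly. Their poses are not given: they have to be found in the camera images.
- unit: power supply unit, fixed in the nest: dark cast base 180 x 150 x 18 mm under a blue-grey louvred cover whose corner pockets leave 16 mm round the screws. Origin: centre of its underside, 20 mm above the table; z up, x along the 180 mm side. Base top (flange) at z = 18, cover top at z = 52 mm. Upright screw holes at x = +-75, y = +-60 mm.
- nest: aluminium nest plate 230 x 240 x 20 mm, fixed, origin at the centre of its underside, axes parallel to the unit's, the unit centred on it. Two toggle clamps stand at x = 0, y = +-110 mm, their upright red handles reaching 110 mm above the table
- loose_screw: the proud M6 cap screw: bright steel, loose in its hole, standing nearly upright with 15 mm of bare shank showing above the flange. Shank 6 x 25 mm; washer 15 mm and head 10.4 mm across, together 6 mm high. Origin at the foot of the shank (10 mm down the hole), z along the screw; the head's top is at z = 31 mm, 21 mm above the flange, about 59 mm above the table
- loose_screw_top (a point): centre of the top of the proud screw's head: the point to point at. The tool point (TCP) counts as pointing 20 to 70 mm above it, pointing down. The closed fingertips stand about 19 mm past the TCP, so TCP about 40 mm above leaves some 2 cm of air
- screw_a: one of the three tight screws: the same head and washer, washer flat on the flange, head top only 6 mm above the flange; origin on its axis at the flange surface, z up. It never moves
- screw_b: one of the three tight screws: the same head and washer, washer flat on the flange, head top only 6 mm above the flange; origin on its axis at the flange surface, z up. It never moves
- screw_c: one of the three tight screws: the same head and washer, washer flat on the flange, head top only 6 mm above the flange; origin on its axis at the flange surface, z up. It never moves
- button_box: operator's box, fixed: light grey enclosure 80 x 140 x 60 mm with a white lid, origin at the centre of its underside on the table, x along the 80 mm side. Two 28 mm round buttons in dark bezels on top, at y = +-32 mm in its frame; which side is red changes from run to run
- red (a joint): travel of the red rework button: 0 at rest, grows to 0.006 m fully down; springs back. Its cap needs 1.5 N to start and 5 N fully down; from 0.004 m it counts as pressed
- red_top (a point): centre of the red button's top face, 82 mm above the table at rest; it moves down with the cap. The cap, 28 mm across, stands 10 mm above its 44 mm bezel
- green (a joint): travel of the green (good part) button, same build, not to be pressed: 0 at rest, 0.006 m down
- green_top (a point): centre of the green button's top face, 82 mm above the table
- terminal_block: green terminal block 36 x 12 x 15 mm on the unit's cover; loose bystander to be left where it is; origin at the centre of its underside
- screwdriver: yellow-handled screwdriver, 190 mm long, lying beyond the button box; loose bystander to be left where it is; origin at the centre of its underside
- capacitor: dark blue can capacitor, 35 mm across, 50 mm high, standing in front of the gap between the nest and the button box; loose bystander to be left where it is; origin at the centre of its underside
- heat_sink: finned aluminium heat sink 90 x 60 x 36 mm, left of the nest; loose bystander to be left where it is; origin at the centre of its underside
- scanner: black and yellow hand scanner, 165 x 66 x 40 mm, lying to the left of the nest, beyond the heat sink; loose bystander to be left where it is; origin at the centre of its underside
- screw_tub: black tub of screws 100 x 85 x 45 mm, near the robot on its left; loose bystander to be left where it is; origin at the centre of its underside

How it is judged (in metres and radians):
On the way, in this order (a step that is already met when the one before it is completed fails the run):
1. point down at the proud screw, the tool point within 12 mm of its axis and 20 to 70 mm above its head, for 1.8 s (horizontal distance between the grasp point and loose_screw_top below 0.012 m and z of the grasp point in the frame of loose_screw between 0.051 and 0.101 m and (angle between the grasp point's own z axis and vertical below 0.35 rad or angle between the grasp point's own z axis and vertical above 2.79 rad)), for 1.8 s.
2. press the red button at least 4 mm down (value of joint red above 0.004 m), for 0.05 s.
At the end, for the whole second after the job is handed in: Both buttons are up (within 1.5 mm), the proud screw still stands upright in its hole within 4 mm of where it was, at rest, and every loose bystander is within 10 mm of where it began (value of joint each of red, green below 0.0015 m and distance of loose_screw from where it was at the start of the episode below 0.004 m and angle between loose_screw's own z axis and vertical below 0.2 rad and linear speed of loose_screw below 0.02 m/s and distance of each of terminal_block, screwdriver, capacitor, heat_sink, scanner, screw_tub from where it was at the start of the episode below 0.01 m); the robot touches nothing.
It fails at once if the robot touches the proud screw, a tight screw or the unit (over 0.3 N) (contact force between any of the fingers, the arm and loose_screw above 0.3 N or contact force between any of the fingers, the arm and unit above 0.3 N or contact force between any of the fingers, the arm and screw_a above 0.3 N or contact force between any of the fingers, the arm and screw_b above 0.3 N or contact force between any of the fingers, the arm and screw_c above 0.3 N).
It fails at once if the proud screw is lifted, pulled out or shifted by more than 4 mm (distance of loose_screw from where it was at the start of the episode above 0.004 m).
It fails at once if the robot points at a tight screw: tool point within 12 mm of its axis, less than 70 mm above the flange ((horizontal distance between the grasp point and screw_a below 0.012 m and z of the grasp point in the frame of screw_a below 0.07 m) or (horizontal distance between the grasp point and screw_b below 0.012 m and z of the grasp point in the frame of screw_b below 0.07 m) or (horizontal distance between the grasp point and screw_c below 0.012 m and z of the grasp point in the frame of screw_c below 0.07 m)).
It fails at once if the green button is pressed more than 2 mm (value of joint green above 0.002 m).
It fails at once if a loose bystander is moved by more than 10 mm (distance of any of terminal_block, screwdriver, capacitor, heat_sink, scanner, screw_tub from where it was at the start of the episode above 0.01 m).
It also fails if it takes over 42 s, if anything falls off the work surface, if the arm or the gripper's body presses on something with over 40 N, if the wrist force passes 120 N, or if a joint passes its speed limit or range.

## Working session

There is one attempt and no reset: what is moved stays moved. The work goes in short steps, Python scripts to look and compute and a tool call to move; the robot and the scene stay as the last step left them, time stands still between calls to the robot, and variables do not carry over. Pictures are saved under pics/ and viewed, at most 10 in all, crops included, and the job is handed in when it is done.

Besides the shell and the picture viewer there is one more tool, called after "Call:" by a JSON object that holds its "fn" and its "kwargs". step_arm: Moves the arm, as the interface text tells. Its arguments: {"type":"object","properties":{"plan":{"type":"array","items":{"type":"array","items":{"type":"number"}}},"fingers":{"type":"number"}},"required":["plan"]}

```bash
mkdir -p pics
cat > h.py <<'E'
import numpy as np, cv2
from rig import sensors, imaging, job
def cam(n):
    m=imaging.camera_model(n); f=192/np.tan(np.radians(m["vfov"])/2)
    K=np.array([[f,0,m["cx"]],[0,f,m["cy"]],[0,0,1.]])
    R=cv2.Rodrigues(np.array(m["rvec"],float))[0]; t=np.array(m["tvec"],float).ravel()
    return K,np.array(m["distortion"],float),R,t
def ray(c,uv):
    K,d,R,t=c
    p=cv2.undistortPoints(np.array([[uv]],float),K,d)[0,0]
    return -R.T@t, R.T@np.array([p[0],p[1],1])
def onplane(c,uv,z):
    o,v=ray(c,uv); return o+v*(z-o[2])/v[2]
def proj(c,P):
    K,d,R,t=c
    return cv2.projectPoints(np.array(P,float).reshape(-1,1,3),cv2.Rodrigues(R)[0],t,K,d)[0][:,0]
E
python3 - <<'E'
from h import *
a=[]
for n in("scene","side","wrist"):
    im=imaging.grab_frame(n)[:,:,::-1]; cv2.imwrite(f"pics/{n}0.png",im)
    c=cam(n); print(n,-c[2].T@c[3],c[0][0,0])
    hsv=cv2.cvtColor(np.ascontiguousarray(im),cv2.COLOR_BGR2HSV)
    for nm,lo,hi in(("red",(0,150,90),(8,255,255)),("green",(45,100,60),(85,255,255))):
        m=cv2.inRange(hsv,lo,hi)
        if nm=="red": m|=cv2.inRange(hsv,(172,150,90),(180,255,255))
        k,_,st,ce=cv2.connectedComponentsWithStats(m)
        for i in range(1,k):
            if st[i,4]>40: print(nm,st[i],ce[i].round(1),onplane(c,ce[i],82).round(1))
E
```

```text
scene [1002.93048235  355.2312715   785.6504437 ] 361.5279177259281
red [141 133  10   8  65] [145.6 136.5] [ 577.3 -330.3   82. ]
red [220 185   9  15  92] [224.3 191.6] [596.5 -29.6  82. ]
red [303 232   9  11  52] [307.3 236.9] [584.4 203.5  82. ]
green [122 126  11   9  64] [126.9 130. ] [ 590.8 -392.2   82. ]
green [261 203   6  16  77] [263.6 210.8] [585.   82.1  82. ]
side [ 319.92745909 -720.82760025  634.93112005] 354.7109773901679
red [253 143   6  14  62] [255.4 149.4] [589.5 217.   82. ]
red [283 184   6  14  71] [285.7 190.5] [603.3 -17.3  82. ]
red [322 283  14  13 156] [328.3 289. ] [ 569.1 -341.4   82. ]
green [262 169  10  10  50] [266.4 173.7] [579.7  74.5  82. ]
green [238 178   8  16  53] [241.7 185.7] [498.3  39.4  82. ]
green [343 306  16  16 198] [350.4 313.4] [ 583.  -402.6   82. ]
wrist [575.87865346  74.96979687 372.16942105] 276.5583223888936
red [273 193  16  26 312] [279.9 205.7] [602.7 -27.5  82. ]
green [248  89  35  29 301] [264.3 103.4] [584.4  81.   82. ]
```

View pics/scene0.png

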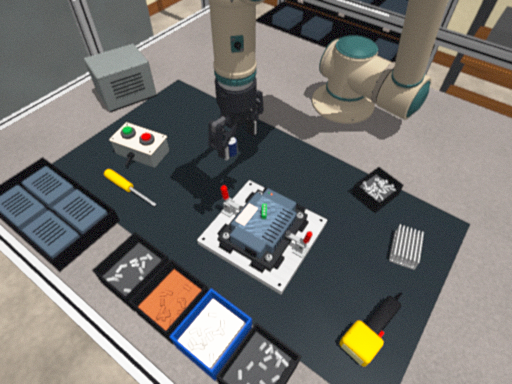

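View pics/wrist0.png

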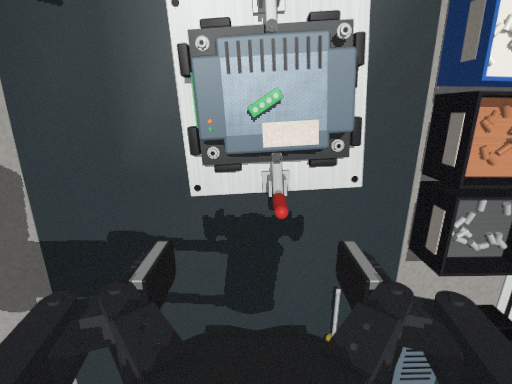

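View pics/side0.png

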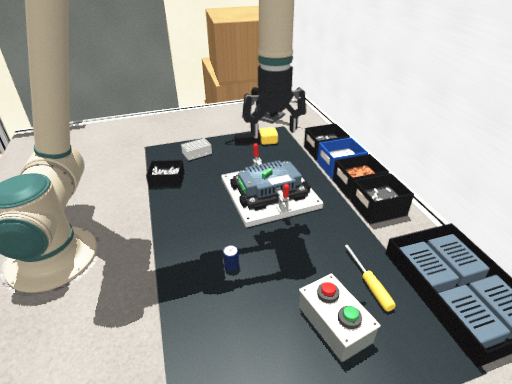

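The overview shows the unit with four screws at wrist pixels ≈(202,43), (345,31), (213,153) and (346,151). The button box, with the red button nearer the nest, is at scene pixel ≈(146,136). I'll check which screw is proud.

Run:
```python
from h import *
c=cam("wrist"); im=cv2.imread("pics/wrist0.png"); g=cv2.cvtColor(im,cv2.COLOR_BGR2GRAY)
P=[(202,43),(345,31),(346,151),(213,153)]; Q=[];tiles=[]
for u,v in P:
    r=12; s=g[v-r:v+r,u-r:u+r]; m=(s>130).astype(np.uint8)
    k,l,st,ce=cv2.connectedComponentsWithStats(m); 
    i=1+np.argmin(np.hypot(*(ce[1:]-r).T)+1000*(st[1:,4]<20)); q=ce[i]+[u-r,v-r]; Q.append(q)
    print(q.round(1),st[i],onplane(c,q,44).round(1),onplane(c,q,59).round(1))
    v0=max(v-18,0);tiles.append(cv2.resize(im[v0:v0+36,u-18:u+18],(380,290),interpolation=cv2.INTER_CUBIC))
W=[onplane(c,q,44)[:2] for q in Q]
for i in range(4): print(i,np.linalg.norm(W[i]-W[(i+1)%4]),np.linalg.norm(W[i]-W[(i+2)%4]))
cv2.imwrite("pics/t.png",np.vstack([np.hstack(tiles[:2]),np.hstack(tiles[3:1:-1])]))
# buttons triangulated using two static views
for n,a,b in(("red",(145.6,136.5),(328.3,289)),("green",(126.9,130),(350.4,313.4))):
    o1,v1=ray(cam("scene"),a);o2,v2=ray(cam("side"),b)
    s=np.linalg.lstsq(np.c_[v1,-v2],o2-o1,rcond=None)[0]; print(n,o1+s[0]*v1,o2+s[1]*v2)
```

```text
[202.   42.3] [  5   4  15  16 167] [518.2 144.7  44. ] [520.9 141.5  59. ]
[344.   29.9] [  4   3  15  17 163] [669.7 156.9  44. ] [665.4 153.2  59. ]
[350.  156.1] [  3   7  21  17 209] [688.5  21.9  44. ] [683.3  24.3  59. ]
[213.  152.1] [  6   5  13  13 107] [525.   26.6  44. ] [527.4  28.8  59. ]
0 151.93096616267812 209.92806138687592
1 136.34173124802248 194.68301110001485
2 163.52677578266668 209.92806138687592
3 118.27956144159863 194.68301110001485
red [ 572.91405978 -337.15283391   75.01337845] [ 572.17008991 -336.67984702   75.00272696]
green [ 586.77958054 -399.21715301   75.39484726] [ 586.17149531 -398.82292738   75.33238005]
```

View pics/t.png

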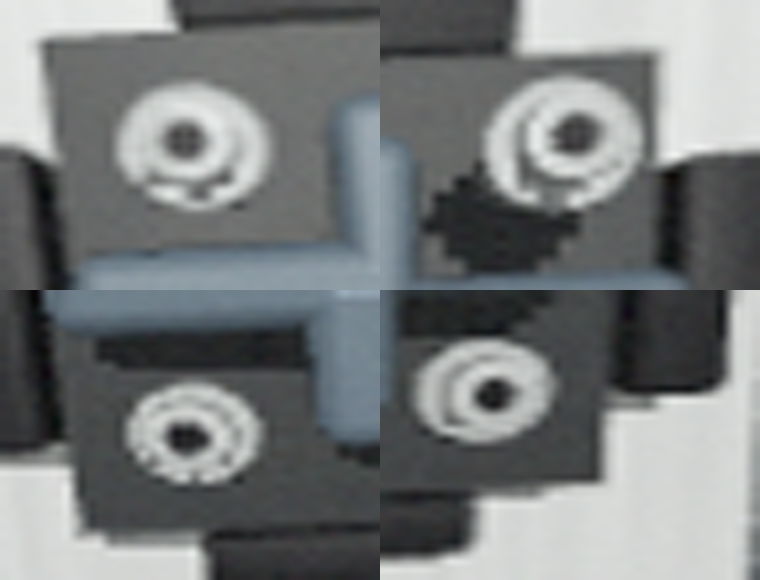

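The crops show four screws. The top-right one (≈(345,29)) has a larger head and a detached shadow, so it looks proud. I'll confirm that from the rectangle geometry.

Run:
```python
from h import *
c=cam("wrist")
Q=np.array([(201.5,42.4),(345.5,29.4),(338.7,146),(212.7,153)])-.3
L=np.array([[-75,60],[75,60],[75,-60],[-75,-60.]])
for k in range(4):
    W=np.array([onplane(c,q,59 if i==k else 44)[:2] for i,q in enumerate(Q)])
    A=L-L.mean(0);B=W-W.mean(0);z=(A[:,0]+1j*A[:,1]).conj()@(B[:,0]+1j*B[:,1]);th=np.angle(z)
    R=np.array([[np.cos(th),-np.sin(th)],[np.sin(th),np.cos(th)]])
    F=A@R.T+W.mean(0); print(k,round(np.sqrt(((F-W)**2).sum(1).mean()),2),np.degrees(th).round(1),W.mean(0).round(1),W[k].round(1),F[k].round(1))
o=sensors.get_obs();print(o["clock"],o["position"],o["tool_rot"])
r=o["tool_rot"]
from scipy.spatial.transform import Rotation as Ro
print(Ro.from_euler("xyz",r).as_matrix().round(3))
```

```text
0 3.13 3.5 [597.2  89.9] [520.  141.7] [518.7 145.2]
1 0.38 3.3 [595.5  89.7] [666.6 153.9] [666.8 154. ]
2 3.47 3.2 [595.4  91.1] [669.1  36. ] [673.6  35.3]
3 2.45 3.3 [597.1  91.2] [526.7  28.1] [525.7  27. ]
0.15 [5.74647873e+02 4.24150151e-02 2.49347353e+02] [-3.14022679e+00 -1.70181398e-04  1.57079697e+00]
[[-0.     1.    -0.001]
 [ 1.     0.     0.   ]
 [ 0.    -0.001 -1.   ]]
```

Screw 1 (+x, +y corner) is proud: the rectangle fit leaves 0.38 mm there against about 3 mm for the others. It is at about (666.7, 154). I'll move above it with the fingers closed.

Call:
{"fn": "step_arm", "kwargs": {"plan": [[1.5,0.9,0,0],[4,2.4,0,0],[7,4.2,0,0],[10,6,0,0],[13,7.8,0,0],[14.6,8.8,0,0],[15.4,9.2,0,0],[15.4,9.2,2,0],[15.4,9.2,4,0],[15.4,9.2,4,0]], "fingers": 0}}

```text
clock: 0.98
position: [664.1, 153.2, 205.4]
tool_rot: [-3.133, 0.002, 1.571]
wrist_force: [-0.7, -0.3, -0.9]
grip_width: 0.3
grasp_force: 0.0
```

Run:
```python
from h import *
o=sensors.get_obs();print(o["clock"],o["position"],o["grip_width"],o["joint_velocities"])
c=cam("wrist");im=imaging.grab_frame("wrist")[:,:,::-1]
cv2.imwrite("pics/w1.png",im)
print(proj(c,[[666.7,154,59],[666.7,154,72]]))
```

```text
0.9833 [664.14886349 153.18620146 205.43677592] 0.34173669967628445 [-0.00723421 -0.02270607 -0.04779412  0.00352358  0.05388547  0.00094088]
[[258.1745848  185.86196628]
 [258.18389471 189.45476772]]
```

View pics/w1.png

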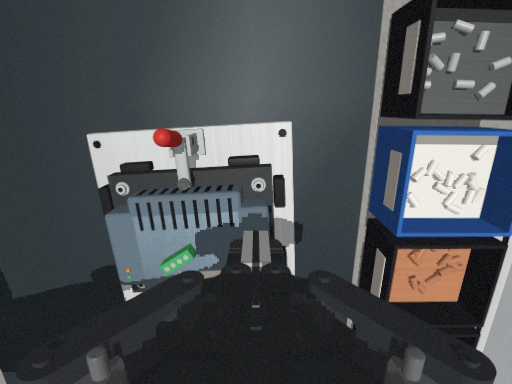

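The screw appears at (259,185) and the prediction was (258,186). I'll descend.

Call:
{"fn": "step_arm", "kwargs": {"plan": [[0.1,0.2,1,0],[0.1,0.2,2.5,0],[0.1,0.2,4,0],[0.1,0.2,5.5,0],[0.1,0.2,7,0],[0.1,0.2,8.3,0],[0.1,0.2,9.3,0],[0.1,0.2,9.8,0],[0.1,0.2,10,0],[0.1,0.2,10,0]]}}

```text
clock: 1.87
position: [669.3, 154.8, 110.3]
tool_rot: [3.141, -0.0, 1.571]
wrist_force: [-0.5, -0.3, -0.2]
grip_width: -0.1
grasp_force: 0.0
```

Run:
```python
from h import *
o=sensors.get_obs();print(o["clock"],o["position"],o["tool_rot"],o["wrist_force"])
c=cam("wrist");im=imaging.grab_frame("wrist")[:,:,::-1]
cv2.imwrite("pics/w2.png",im[100:,100:412].repeat(2,0).repeat(2,1))
print(proj(c,[[666.7,154,59]]))
```

```text
1.8667 [669.31758218 154.82258057 110.26005355] [ 3.14103270e+00 -1.14094321e-05  1.57054589e+00] [-0.46009949 -0.33694968 -0.19064381]
[[249.97952125 225.50958592]]
```

View pics/w2.png

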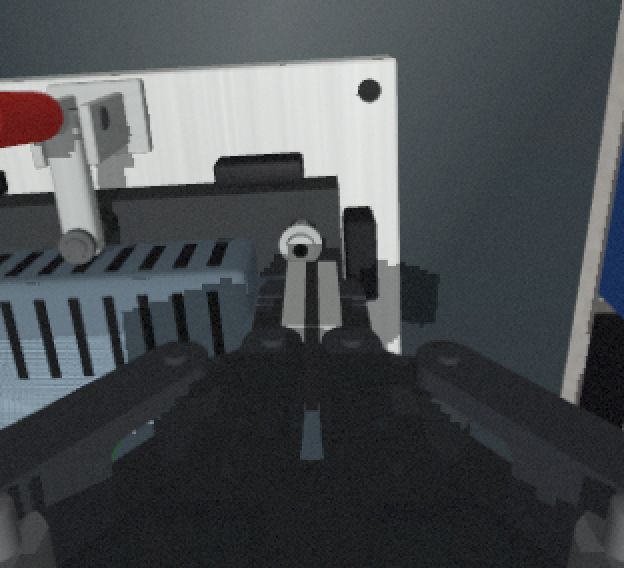

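The proud head is at crop (300,248), just ahead of the fingertips, as predicted. I'll shift 2.5 mm in -x, lower 8 mm, and dwell.

Call:
{"fn": "step_arm", "kwargs": {"plan": [[-0.1,-0.25,0.4,0],[-0.1,-0.25,0.8,0],[-0.1,-0.25,0.8,0],[-0.1,-0.25,0.8,0],[-0.1,-0.25,0.8,0],[-0.1,-0.25,0.8,0],[-0.1,-0.25,0.8,0],[-0.1,-0.25,0.8,0],[-0.1,-0.25,0.8,0],[-0.1,-0.25,0.8,0]]}}

```text
clock: 2.75
position: [666.6, 154.0, 102.1]
tool_rot: [3.141, -0.0, 1.571]
wrist_force: [-0.2, -0.2, 0.4]
grip_width: -0.2
grasp_force: 0.0
```

Call:
{"fn": "step_arm", "kwargs": {"plan": [[0,0,0,0],[0,0,0,0],[0,0,0,0],[0,0,0,0],[0,0,0,0],[0,0,0,0],[0,0,0,0],[0,0,0,0],[0,0,0,0],[0,0,0,0]]}}

```text
clock: 3.58
position: [666.5, 154.0, 102.0]
tool_rot: [3.141, 0.0, 1.571]
wrist_force: [1.0, 0.1, -0.4]
grip_width: 0.1
grasp_force: 0.0
```

Call:
{"fn": "step_arm", "kwargs": {"plan": [[0,0,0,0],[0,0,0,0],[0,0,0,0],[0,0,0,0],[0,0,0,0],[0,0,0,0],[0,0,0,0],[0,0,0,0],[0,0,0,0],[0,0,0,0]]}}

```text
clock: 4.42
position: [666.5, 154.0, 102.1]
tool_rot: [3.141, -0.0, 1.571]
wrist_force: [-1.0, -0.9, 0.9]
grip_width: 0.1
grasp_force: 0.0
```

Call:
{"fn": "step_arm", "kwargs": {"plan": [[0,0,-1.5,0],[0,0,-4,0],[0,0,-7,0],[0,0,-10,0],[-1,-0.2,-12,0],[-3.5,-0.6,-12.5,0],[-7,-1.3,-12.5,0],[-10.5,-1.9,-12.5,0],[-14,-2.5,-12.5,0],[-17.5,-3.2,-12.5,0]]}}

```text
clock: 5.25
position: [634.2, -22.3, 227.3]
tool_rot: [3.141, 0.0, 1.571]
wrist_force: [0.1, -0.5, -0.2]
grip_width: -0.1
grasp_force: 0.0
```

Call:
{"fn": "step_arm", "kwargs": {"plan": [[-3.5,-0.6,0,0],[-7,-1.2,0,0],[-10.5,-1.9,0,0],[-14,-2.5,0,0],[-17.5,-3.1,0,0],[-21,-3.8,0,0],[-24.5,-4.4,0,0],[-28,-5,0,0],[-31,-5.6,0,0],[-33,-6.2,0,0]]}}

```text
clock: 6.08
position: [571.8, -354.4, 226.8]
tool_rot: [3.141, 0.002, 1.569]
wrist_force: [-0.1, 0.1, -0.2]
grip_width: 0.1
grasp_force: 0.0
```

Call:
{"fn": "step_arm", "kwargs": {"plan": [[-1,0,0,0],[-1.6,0,1,0],[-1.6,0,2,0],[-1.6,0,2,0],[-1.6,0,2,0]]}}

```text
clock: 6.5
position: [572.4, -364.8, 205.4]
tool_rot: [-3.139, -0.003, 1.572]
wrist_force: [-0.7, -0.2, -0.1]
grip_width: -0.0
grasp_force: 0.0
```

Run:
```python
from h import *
o=sensors.get_obs();print(o["clock"],o["position"],o["tool_rot"],o["joint_pos"])
c=cam("wrist");im=np.ascontiguousarray(imaging.grab_frame("wrist")[:,:,::-1])
cv2.imwrite("pics/w3.png",im)
print(proj(c,[[572,-337,82],[586.5,-399,82]]))
h=cv2.cvtColor(im,cv2.COLOR_BGR2HSV);m=cv2.inRange(h,(0,150,60),(8,255,255))|cv2.inRange(h,(172,150,60),(180,255,255))
k,_,st,ce=cv2.connectedComponentsWithStats(m)
for i in range(1,k):
    if st[i,4]>40: print(st[i],ce[i],onplane(c,ce[i],82))
```

```text
6.5 [ 572.36369842 -364.84859367  205.40448083] [-3.13924611e+00 -2.83597530e-03  1.57229458e+00] [-6.70309444e-01  4.58089044e-01  1.33153753e+00  7.77143854e-04
  1.35556789e+00 -6.71978371e-01]
[[254.1508009  164.33046087]
 [269.16632928 227.69706626]]
[241 148  30  30 694] [255.79538905 162.86599424] [ 573.48205197 -335.66150979   82.        ]
```

View pics/w3.png

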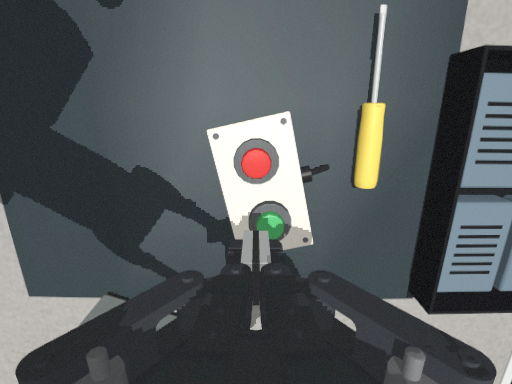

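The red button is centred at pixel (256,163), at about (573,-336), and the fingers are closed south of it. I'll move over it and descend to just above.

Call:
{"fn": "step_arm", "kwargs": {"plan": [[1,0,0,0],[2.2,0.05,0,0],[2.9,0.05,0,0],[2.9,0.05,1.5,0],[2.9,0.05,4,0],[2.9,0.05,6,0],[2.9,0.05,8,0],[2.9,0.05,9,0],[2.9,0.05,9.3,0],[2.9,0.05,9.3,0]]}}

```text
clock: 7.38
position: [573.0, -337.2, 113.7]
tool_rot: [-3.141, -0.001, 1.571]
wrist_force: [-0.4, -0.8, 1.3]
grip_width: 0.0
grasp_force: 0.0
```

Call:
{"fn": "step_arm", "kwargs": {"plan": [[0,0,0,0],[0,0,0,0],[0,0,0,0]]}}

```text
clock: 7.63
position: [573.8, -338.4, 115.5]
tool_rot: [3.139, 0.002, 1.571]
wrist_force: [-0.2, 0.2, 0.3]
grip_width: -0.2
grasp_force: 0.0
```

Call:
{"fn": "step_arm", "kwargs": {"plan": [[0.15,0,0.6,0],[0.15,0,1.2,0],[0.15,0,1.5,0],[0.15,0,1.6,0],[0.15,0,1.6,0]]}}

```text
clock: 8.05
position: [573.0, -336.3, 97.9]
tool_rot: [-3.141, -0.0, 1.571]
wrist_force: [-0.3, -0.2, 2.9]
grip_width: 0.3
grasp_force: 1.5
```

Call:
{"fn": "step_arm", "kwargs": {"plan": [[0,0,0.15,0],[0,0,0.25,0],[0,0,0.3,0],[0,0,0.3,0],[0,0,0.3,0]]}}

```text
clock: 8.47
position: [573.0, -336.4, 95.3]
tool_rot: [3.142, -0.0, 1.571]
wrist_force: [-0.3, 2.1, 5.8]
grip_width: -0.4
grasp_force: 2.3
```

Call:
{"fn": "step_arm", "kwargs": {"plan": [[0,0,0.1,0],[0,0,0.15,0],[0,0,0.15,0],[0,0,0.15,0]]}}

```text
clock: 8.8
position: [573.0, -336.4, 94.7]
tool_rot: [3.141, 0.0, 1.571]
wrist_force: [-2.6, 2.6, 9.7]
grip_width: -0.0
grasp_force: 4.7
```

The force is 9.7 N, well above the 5 N end of travel, so the button is fully down. I'll retreat straight up.

Call:
{"fn": "step_arm", "kwargs": {"plan": [[0,0,-0.5,0],[0,0,-1.5,0],[0,0,-3.5,0],[0,0,-6,0],[0,0,-8.5,0],[0,0,-10,0],[0,0,-10.5,0],[0,0,-10.5,0],[0,0,-10.5,0],[0,0,-10.5,0]]}}

```text
clock: 9.63
position: [572.3, -336.1, 196.7]
tool_rot: [-3.139, -0.002, 1.571]
wrist_force: [0.0, 0.9, -0.8]
grip_width: 0.2
grasp_force: 0.0
```

Run:
```python
from h import *
o=sensors.get_obs();print(o["clock"],o["position"],o["wrist_force"])
a=imaging.grab_frame("scene")[:,:,::-1];b=imaging.grab_frame("side")[:,:,::-1]
cv2.imwrite("pics/end.png",np.vstack([a[100:384],b[100:384]]))
```

```text
9.6333 [ 572.2668558  -336.06491222  196.74270155] [ 0.00240077  0.93482603 -0.83721835]
```

View pics/end.png

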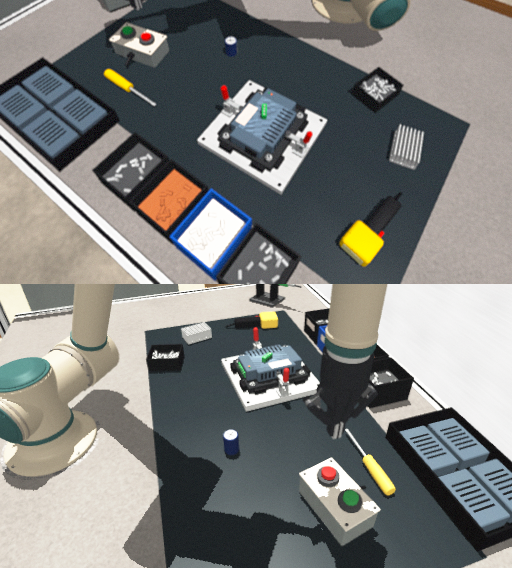

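Everything stands where it was, with red up at (328,474) in the stacked picture and the arm clear. I'll hand it in.

```bash
python3 -c "
from rig import job
print(job.finish_job())"
```

```text
the job is handed in; nothing more can be done
None
```

I pointed at the proud screw (the unit's +x, +y corner) for over two seconds, then pressed the red button fully and released it, and handed the job in; nothing else appeared to have moved, but no verdict came back.

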